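# Transfer a sample series from the field block to the bench rack in order

### The arm

A 6-joint arm with a two-finger parallel gripper is mounted at the origin on a cart in front of the work surface, level with it; the furniture and walls round the work are solid. World frame = base frame: x ahead of the robot, y to its left, z up, the work surface at z = 0. Lengths are in mm, angles in rad, forces in N, time in s.
With the tool pointing down it reaches from about 275 to 750 mm from the base axis. Payload 10.2 kg.
Tool frame: the origin (TCP) lies on the centre line of the jaws, within the pads' length; the fingertips stand 19 mm ahead of it and the grasp point (between the pads) is the TCP; z points along the fingers, y is the line along which they close (so a half turn about z gives the same grasp; the last joint's range is limited). The gripper opens to 85 mm and grips with 20 to 120 N. Pads are 22 mm wide; open, the fingers measure 114 mm over their backs; the gripper's body (76 mm by 85 mm) begins 54 mm behind the grasp point. The pads swing forward as they close: fully open they stand 13 mm farther back than shut.
Start: joints at [1.022, 0.313, 1.498, -0, 1.331, -0.223], TCP at [168.048, 497.384, 250.294] pointing down, gripper open.
Joint ranges: [-2.94, 2.94], [-0.97, 2.17], [0.19, 2.56], [-1.23, 4.37], [0.02, 3.11], [-2.88, 2.88]. Speed limits (rad/s): [2.39, 2.39, 3.01, 3.14, 3.14, 3.14].

### API

Orientations are given as a unit quaternion [w, x, y, z].
In Python, from rig import sense, capture, finish_job, regions_of, mark_of gives the robot as it stands.
- The arm moves only by the tool jog_arm, never from a script. Its argument "series" is text: rows parted by semicolons, each of 7 numbers parted by spaces: the shift along the tool's x, y, z in units of 0.4 m (1.0 is 0.4 m), then the turn, a rotation vector about the tool's x, y, z in units of pi/2 rad (1.0 is pi/2 rad), then the opening, from -1 (shut) to 1 (fully open). A call has 1 to 20 rows; each row is the pose to reach, as a shift and turn from the pose commanded when the call began, along the tool's axes at that moment; what a row does not reach only later rows make up. A row lasts 1/8 s, in which the tool goes at most 62.5 mm and 10.7 degrees, less where a joint would pass 70% of its speed; a pose out of reach is approached as far as the arm can. A call with a number of a shift or a turn outside -1 to 1 is refused whole. A call with a gripper value outside its range is refused whole. The fingers move at their own pace and stop on an object; "grip_force" is the grip in N (left out, the last holds). Time passes only in rows, so rows that repeat a pose let the fingers close. It gives the time, the measured TCP pose, the force, the opening and the grip force at its end, in the units of the state.
- sense(): the state, without advancing time (a new reading comes with each control period).
- capture(name): name is "side" or "top" or "wrist"; returns a dict with "img" (400x640x3 uint8, red, green, blue), "intrinsics" (3x3 intrinsics, pixels), "R" (3x3) and "t" (3): a world point X has camera coordinates R X + t. Camera axes: x right, y down, z forward; pixel columns grow to the right and rows downward; lengths in mm; the calibration is good to about 2 mm. The wrist camera is an equidistant fisheye: a pixel r from the principal point sees the ray r / f radians off the axis. A picture is of the moment at which its call begins. There is no depth.
- finish_job(): hands the job in; it is judged then, once.
Trained networks look in a picture, given as the dict that the camera call returned (one of the last four; its "shot" number tells which), for a name from the list of things; names that differ only in an ending like _2 or _b are one class to them, and where a whole thing is asked for, a point or a joint stands for the part that bears it (a point fixed in the world has none). Each returns a list of dicts, best first, with "confidence" (0 to 1); they miss things now and then, are a little off and sometimes report something else, mostly with a low value. They report only what shows in the picture. A call takes as long as a camera call.
- regions_of(label, picture): "region" (400x640 bool, what is visible of it) and "point" ([row, column] in pixels, amid what is visible of it).
- mark_of(label, picture): "point" ([row, column] in pixels: a listed point, or the origin of a listed thing).
The state is a dict: "time_s": time; "joints": joint angles; "dq": joint speeds; "tau": joint torques, N m; "eef_pos": TCP position; "ee_rot": TCP orientation; "force": force on the tool from outside, world axes, zero at the start; "wrist_torque": the same for the moment, N m; "grip_width": opening from 0.0 (shut) to 1.0 (fully open); "grip_force": force on a finger pad.
Only numpy, scipy, OpenCV 4.12 (cv2) and the standard library are available. Lean on these libraries where they do the work, as an engineer would, in place of code of your own. Each camera call takes 0.05 s, during which the arm holds its last target. There are 200 camera calls.

### The job

Move the four sample vials from the wooden field block into the white bench rack, keeping the series in order: the red end is the start of the row on both racks, so the vial next to the red end of the block goes next to the red end of the rack, and so on to the other end. Carry each vial upright straight from its place to its own cell in the rack (do not stand any on the worktop or elsewhere in the block on the way, or the series gets mixed up), lower it to the bottom before letting go, and let go of everything at the end. Leave the stone, eraser and marker pen where they are.

Things in the scene. Friction and masses are not known exactly. Their poses are not given: they have to be found in the camera images.
- vial_yellow: Loose glass sample vial, yellow screw cap, blank paper band, reddish galls inside; 28 mm diameter, 61 mm tall, 40 g. Grip the cap (the upper 19 mm, 27 mm diameter) from above. Origin: centre of its underside, z up; yaw means nothing. Starts seated in any one of the field block's four places.
- vial_green: Loose glass sample vial, green screw cap, blank paper band, dark seeds inside; 28 mm diameter, 61 mm tall, 40 g. Grip the cap (the upper 19 mm, 27 mm diameter) from above. Origin: centre of its underside, z up; yaw means nothing. Starts seated in any one of the field block's four places.
- vial_blue: Loose glass sample vial, blue screw cap, blank paper band, white snail shells inside; 28 mm diameter, 61 mm tall, 40 g. Grip the cap (the upper 19 mm, 27 mm diameter) from above. Origin: centre of its underside, z up; yaw means nothing. Starts seated in any one of the field block's four places.
- vial_black: Loose glass sample vial, black screw cap, blank paper band, pale seeds inside; 28 mm diameter, 61 mm tall, 40 g. Grip the cap (the upper 19 mm, 27 mm diameter) from above. Origin: centre of its underside, z up; yaw means nothing. Starts seated in any one of the field block's four places.
- field_block: Wooden field block: pale batten with a 34 mm groove, one end painted red, 58 x 196 mm, fixed, either way round. At the start the vials stand in the groove. Origin: centre of underside, z up, +y along the row to the RED end. Places at y = 67.5 (first, at the red end), 22.5, -22.5, -67.5 mm, x = 0; floor 10 mm up, rim 34 mm. Vials stand 17 mm apart: fingers on the long sides (close along x).
- bench_rack: White bench rack, empty: row of four open square cells, 40 mm wide inside, one end red, the other grey; 54 x 189 mm, fixed, either way round. Origin: centre of underside, z up, +y along the row to the RED end. Cell centres at y = 67.5 (first, at the red end), 22.5, -22.5, -67.5 mm, x = 0; floor 10 mm up, rim 41 mm. Vials stand 17 mm apart: fingers on the long sides (close along x).
- stone: Bystander: smooth grey stone, 44 x 60 x 32 mm. Origin: centre of underside.
- eraser: Bystander: blue and white eraser, 21 x 45 x 13 mm. Origin: centre of underside.
- marker: Bystander: white marker pen with a black cap, lying, 17 x 135 x 16 mm, long along its y. Origin: centre of underside.
- bench_lamp: Obstacle to keep clear of: fixed black desk lamp to the right of the work. Round foot 110 mm wide and upright stem about 26 mm from its origin (on the worktop); the head hangs 0.30 to 0.44 m up, within 0.1 m of the origin sideways.

How it is judged (in metres and radians):
At the end, for the whole second after the job is handed in: Every cell of the bench rack holds one vial, seated to 4 mm, within 9 mm of the cell centre, upright to 7 degrees, released and at rest, in the block's order from the red end (no vial enters a cell while the one that belongs there is still in the block; none is parked elsewhere) (((x of vial_yellow in the frame of bench_rack between -0.009 and 0.009 m and y of vial_yellow in the frame of bench_rack between 0.0585 and 0.0765 m and z of vial_yellow in the frame of bench_rack below 0.014 m) or (x of vial_green in the frame of bench_rack between -0.009 and 0.009 m and y of vial_green in the frame of bench_rack between 0.0585 and 0.0765 m and z of vial_green in the frame of bench_rack below 0.014 m) or (x of vial_blue in the frame of bench_rack between -0.009 and 0.009 m and y of vial_blue in the frame of bench_rack between 0.0585 and 0.0765 m and z of vial_blue in the frame of bench_rack below 0.014 m) or (x of vial_black in the frame of bench_rack between -0.009 and 0.009 m and y of vial_black in the frame of bench_rack between 0.0585 and 0.0765 m and z of vial_black in the frame of bench_rack below 0.014 m)) and ((x of vial_yellow in the frame of bench_rack between -0.009 and 0.009 m and y of vial_yellow in the frame of bench_rack between 0.0135 and 0.0315 m and z of vial_yellow in the frame of bench_rack below 0.014 m) or (x of vial_green in the frame of bench_rack between -0.009 and 0.009 m and y of vial_green in the frame of bench_rack between 0.0135 and 0.0315 m and z of vial_green in the frame of bench_rack below 0.014 m) or (x of vial_blue in the frame of bench_rack between -0.009 and 0.009 m and y of vial_blue in the frame of bench_rack between 0.0135 and 0.0315 m and z of vial_blue in the frame of bench_rack below 0.014 m) or (x of vial_black in the frame of bench_rack between -0.009 and 0.009 m and y of vial_black in the frame of bench_rack between 0.0135 and 0.0315 m and z of vial_black in the frame of bench_rack below 0.014 m)) and ((x of vial_yellow in the frame of bench_rack between -0.009 and 0.009 m and y of vial_yellow in the frame of bench_rack between -0.0315 and -0.0135 m and z of vial_yellow in the frame of bench_rack below 0.014 m) or (x of vial_green in the frame of bench_rack between -0.009 and 0.009 m and y of vial_green in the frame of bench_rack between -0.0315 and -0.0135 m and z of vial_green in the frame of bench_rack below 0.014 m) or (x of vial_blue in the frame of bench_rack between -0.009 and 0.009 m and y of vial_blue in the frame of bench_rack between -0.0315 and -0.0135 m and z of vial_blue in the frame of bench_rack below 0.014 m) or (x of vial_black in the frame of bench_rack between -0.009 and 0.009 m and y of vial_black in the frame of bench_rack between -0.0315 and -0.0135 m and z of vial_black in the frame of bench_rack below 0.014 m)) and ((x of vial_yellow in the frame of bench_rack between -0.009 and 0.009 m and y of vial_yellow in the frame of bench_rack between -0.0765 and -0.0585 m and z of vial_yellow in the frame of bench_rack below 0.014 m) or (x of vial_green in the frame of bench_rack between -0.009 and 0.009 m and y of vial_green in the frame of bench_rack between -0.0765 and -0.0585 m and z of vial_green in the frame of bench_rack below 0.014 m) or (x of vial_blue in the frame of bench_rack between -0.009 and 0.009 m and y of vial_blue in the frame of bench_rack between -0.0765 and -0.0585 m and z of vial_blue in the frame of bench_rack below 0.014 m) or (x of vial_black in the frame of bench_rack between -0.009 and 0.009 m and y of vial_black in the frame of bench_rack between -0.0765 and -0.0585 m and z of vial_black in the frame of bench_rack below 0.014 m)) and angle between each of vial_yellow, vial_green, vial_blue, vial_black's own z axis and vertical below 0.12 rad and linear speed of each of vial_yellow, vial_green, vial_blue, vial_black below 0.02 m/s and angular speed of each of vial_yellow, vial_green, vial_blue, vial_black below 0.2 rad/s); the robot touches nothing.
It fails at once if a vial goes into a cell of the bench rack while the vial that belongs there still stands in its place in the field block ((((x of vial_yellow in the frame of bench_rack between -0.012 and 0.012 m and y of vial_yellow in the frame of bench_rack between 0.0555 and 0.0795 m and z of vial_yellow in the frame of bench_rack below 0.03 m) or (x of vial_green in the frame of bench_rack between -0.012 and 0.012 m and y of vial_green in the frame of bench_rack between 0.0555 and 0.0795 m and z of vial_green in the frame of bench_rack below 0.03 m) or (x of vial_blue in the frame of bench_rack between -0.012 and 0.012 m and y of vial_blue in the frame of bench_rack between 0.0555 and 0.0795 m and z of vial_blue in the frame of bench_rack below 0.03 m) or (x of vial_black in the frame of bench_rack between -0.012 and 0.012 m and y of vial_black in the frame of bench_rack between 0.0555 and 0.0795 m and z of vial_black in the frame of bench_rack below 0.03 m)) and ((x of vial_yellow in the frame of field_block between -0.012 and 0.012 m and y of vial_yellow in the frame of field_block between 0.0555 and 0.0795 m and z of vial_yellow in the frame of field_block below 0.03 m) or (x of vial_green in the frame of field_block between -0.012 and 0.012 m and y of vial_green in the frame of field_block between 0.0555 and 0.0795 m and z of vial_green in the frame of field_block below 0.03 m) or (x of vial_blue in the frame of field_block between -0.012 and 0.012 m and y of vial_blue in the frame of field_block between 0.0555 and 0.0795 m and z of vial_blue in the frame of field_block below 0.03 m) or (x of vial_black in the frame of field_block between -0.012 and 0.012 m and y of vial_black in the frame of field_block between 0.0555 and 0.0795 m and z of vial_black in the frame of field_block below 0.03 m))) or (((x of vial_yellow in the frame of bench_rack between -0.012 and 0.012 m and y of vial_yellow in the frame of bench_rack between 0.0105 and 0.0345 m and z of vial_yellow in the frame of bench_rack below 0.03 m) or (x of vial_green in the frame of bench_rack between -0.012 and 0.012 m and y of vial_green in the frame of bench_rack between 0.0105 and 0.0345 m and z of vial_green in the frame of bench_rack below 0.03 m) or (x of vial_blue in the frame of bench_rack between -0.012 and 0.012 m and y of vial_blue in the frame of bench_rack between 0.0105 and 0.0345 m and z of vial_blue in the frame of bench_rack below 0.03 m) or (x of vial_black in the frame of bench_rack between -0.012 and 0.012 m and y of vial_black in the frame of bench_rack between 0.0105 and 0.0345 m and z of vial_black in the frame of bench_rack below 0.03 m)) and ((x of vial_yellow in the frame of field_block between -0.012 and 0.012 m and y of vial_yellow in the frame of field_block between 0.0105 and 0.0345 m and z of vial_yellow in the frame of field_block below 0.03 m) or (x of vial_green in the frame of field_block between -0.012 and 0.012 m and y of vial_green in the frame of field_block between 0.0105 and 0.0345 m and z of vial_green in the frame of field_block below 0.03 m) or (x of vial_blue in the frame of field_block between -0.012 and 0.012 m and y of vial_blue in the frame of field_block between 0.0105 and 0.0345 m and z of vial_blue in the frame of field_block below 0.03 m) or (x of vial_black in the frame of field_block between -0.012 and 0.012 m and y of vial_black in the frame of field_block between 0.0105 and 0.0345 m and z of vial_black in the frame of field_block below 0.03 m))) or (((x of vial_yellow in the frame of bench_rack between -0.012 and 0.012 m and y of vial_yellow in the frame of bench_rack between -0.0345 and -0.0105 m and z of vial_yellow in the frame of bench_rack below 0.03 m) or (x of vial_green in the frame of bench_rack between -0.012 and 0.012 m and y of vial_green in the frame of bench_rack between -0.0345 and -0.0105 m and z of vial_green in the frame of bench_rack below 0.03 m) or (x of vial_blue in the frame of bench_rack between -0.012 and 0.012 m and y of vial_blue in the frame of bench_rack between -0.0345 and -0.0105 m and z of vial_blue in the frame of bench_rack below 0.03 m) or (x of vial_black in the frame of bench_rack between -0.012 and 0.012 m and y of vial_black in the frame of bench_rack between -0.0345 and -0.0105 m and z of vial_black in the frame of bench_rack below 0.03 m)) and ((x of vial_yellow in the frame of field_block between -0.012 and 0.012 m and y of vial_yellow in the frame of field_block between -0.0345 and -0.0105 m and z of vial_yellow in the frame of field_block below 0.03 m) or (x of vial_green in the frame of field_block between -0.012 and 0.012 m and y of vial_green in the frame of field_block between -0.0345 and -0.0105 m and z of vial_green in the frame of field_block below 0.03 m) or (x of vial_blue in the frame of field_block between -0.012 and 0.012 m and y of vial_blue in the frame of field_block between -0.0345 and -0.0105 m and z of vial_blue in the frame of field_block below 0.03 m) or (x of vial_black in the frame of field_block between -0.012 and 0.012 m and y of vial_black in the frame of field_block between -0.0345 and -0.0105 m and z of vial_black in the frame of field_block below 0.03 m))) or (((x of vial_yellow in the frame of bench_rack between -0.012 and 0.012 m and y of vial_yellow in the frame of bench_rack between -0.0795 and -0.0555 m and z of vial_yellow in the frame of bench_rack below 0.03 m) or (x of vial_green in the frame of bench_rack between -0.012 and 0.012 m and y of vial_green in the frame of bench_rack between -0.0795 and -0.0555 m and z of vial_green in the frame of bench_rack below 0.03 m) or (x of vial_blue in the frame of bench_rack between -0.012 and 0.012 m and y of vial_blue in the frame of bench_rack between -0.0795 and -0.0555 m and z of vial_blue in the frame of bench_rack below 0.03 m) or (x of vial_black in the frame of bench_rack between -0.012 and 0.012 m and y of vial_black in the frame of bench_rack between -0.0795 and -0.0555 m and z of vial_black in the frame of bench_rack below 0.03 m)) and ((x of vial_yellow in the frame of field_block between -0.012 and 0.012 m and y of vial_yellow in the frame of field_block between -0.0795 and -0.0555 m and z of vial_yellow in the frame of field_block below 0.03 m) or (x of vial_green in the frame of field_block between -0.012 and 0.012 m and y of vial_green in the frame of field_block between -0.0795 and -0.0555 m and z of vial_green in the frame of field_block below 0.03 m) or (x of vial_blue in the frame of field_block between -0.012 and 0.012 m and y of vial_blue in the frame of field_block between -0.0795 and -0.0555 m and z of vial_blue in the frame of field_block below 0.03 m) or (x of vial_black in the frame of field_block between -0.012 and 0.012 m and y of vial_black in the frame of field_block between -0.0795 and -0.0555 m and z of vial_black in the frame of field_block below 0.03 m)))).
It fails at once if a vial is parked on the worktop or in another place of the field block ((height (world z) of vial_yellow below 0.03 m and not ((x of vial_yellow in the frame of field_block between -0.032 and 0.032 m and y of vial_yellow in the frame of field_block between -0.105 and 0.105 m and z of vial_yellow in the frame of field_block below 1 m) or (x of vial_yellow in the frame of bench_rack between -0.032 and 0.032 m and y of vial_yellow in the frame of bench_rack between -0.105 and 0.105 m and z of vial_yellow in the frame of bench_rack below 1 m))) or (height (world z) of vial_green below 0.03 m and not ((x of vial_green in the frame of field_block between -0.032 and 0.032 m and y of vial_green in the frame of field_block between -0.105 and 0.105 m and z of vial_green in the frame of field_block below 1 m) or (x of vial_green in the frame of bench_rack between -0.032 and 0.032 m and y of vial_green in the frame of bench_rack between -0.105 and 0.105 m and z of vial_green in the frame of bench_rack below 1 m))) or (height (world z) of vial_blue below 0.03 m and not ((x of vial_blue in the frame of field_block between -0.032 and 0.032 m and y of vial_blue in the frame of field_block between -0.105 and 0.105 m and z of vial_blue in the frame of field_block below 1 m) or (x of vial_blue in the frame of bench_rack between -0.032 and 0.032 m and y of vial_blue in the frame of bench_rack between -0.105 and 0.105 m and z of vial_blue in the frame of bench_rack below 1 m))) or (height (world z) of vial_black below 0.03 m and not ((x of vial_black in the frame of field_block between -0.032 and 0.032 m and y of vial_black in the frame of field_block between -0.105 and 0.105 m and z of vial_black in the frame of field_block below 1 m) or (x of vial_black in the frame of bench_rack between -0.032 and 0.032 m and y of vial_black in the frame of bench_rack between -0.105 and 0.105 m and z of vial_black in the frame of bench_rack below 1 m))) or (distance of vial_yellow from where it was at the start of the episode above 0.025 m and (x of vial_yellow in the frame of field_block between -0.03 and 0.03 m and y of vial_yellow in the frame of field_block between -0.1 and 0.1 m and z of vial_yellow in the frame of field_block below 0.028 m)) or (distance of vial_green from where it was at the start of the episode above 0.025 m and (x of vial_green in the frame of field_block between -0.03 and 0.03 m and y of vial_green in the frame of field_block between -0.1 and 0.1 m and z of vial_green in the frame of field_block below 0.028 m)) or (distance of vial_blue from where it was at the start of the episode above 0.025 m and (x of vial_blue in the frame of field_block between -0.03 and 0.03 m and y of vial_blue in the frame of field_block between -0.1 and 0.1 m and z of vial_blue in the frame of field_block below 0.028 m)) or (distance of vial_black from where it was at the start of the episode above 0.025 m and (x of vial_black in the frame of field_block between -0.03 and 0.03 m and y of vial_black in the frame of field_block between -0.1 and 0.1 m and z of vial_black in the frame of field_block below 0.028 m))).
It fails at once if a vial tips by more than 40 degrees (angle between any of vial_yellow, vial_green, vial_blue, vial_black's own z axis and vertical above 0.7 rad).
It fails at once if a vial is dropped into the bench rack (moves faster than 0.6 m/s inside a cell) ((linear speed of vial_yellow above 0.6 m/s and (x of vial_yellow in the frame of bench_rack between -0.03 and 0.03 m and y of vial_yellow in the frame of bench_rack between -0.1 and 0.1 m and z of vial_yellow in the frame of bench_rack below 0.03 m)) or (linear speed of vial_green above 0.6 m/s and (x of vial_green in the frame of bench_rack between -0.03 and 0.03 m and y of vial_green in the frame of bench_rack between -0.1 and 0.1 m and z of vial_green in the frame of bench_rack below 0.03 m)) or (linear speed of vial_blue above 0.6 m/s and (x of vial_blue in the frame of bench_rack between -0.03 and 0.03 m and y of vial_blue in the frame of bench_rack between -0.1 and 0.1 m and z of vial_blue in the frame of bench_rack below 0.03 m)) or (linear speed of vial_black above 0.6 m/s and (x of vial_black in the frame of bench_rack between -0.03 and 0.03 m and y of vial_black in the frame of bench_rack between -0.1 and 0.1 m and z of vial_black in the frame of bench_rack below 0.03 m))).
It fails at once if the stone, eraser or marker is shifted by more than 30 mm (distance of any of stone, eraser, marker from where it was at the start of the episode above 0.03 m).
It also fails if it takes over 128 s, if anything falls off the work surface, if the arm or the gripper's body presses on something with over 40 N, if the wrist force passes 120 N, or if a joint passes its speed limit or range.

## Working session

There is one attempt and no reset: what is moved stays moved. The work goes in short steps, Python scripts to look and compute and a tool call to move; the robot and the scene stay as the last step left them, time stands still between calls to the robot, and variables do not carry over. Pictures are saved under pics/ and viewed, at most 14 in all, crops included, and the job is handed in when it is done.

Besides the shell and the picture viewer there is one more tool, called after "Emit:" as a command line: name --argument value ..., lists and objects as JSON in quotes. jog_arm: Moves the arm, as the interface text tells. Shifts and turns lie within -1 to 1; 1 stands for 0.4 m of shift or pi/2 rad of turn. Its arguments: {"type":"object","properties":{"series":{"type":"string"},"grip_force":{"type":"number"}},"required":["series"]}

```bash
mkdir -p pics; cat > h.py <<'E'
import numpy as np, cv2
from rig import *
def ray(c,p):
    K=np.array(c["intrinsics"]);R=np.array(c["R"]);t=np.array(c["t"])
    d=np.linalg.inv(K)@[p[1],p[0],1]; return -R.T@t, R.T@d
def onz(c,p,z):
    o,d=ray(c,p); return o+d*(z-o[2])/d[2]
def proj(c,X):
    q=np.array(c["R"])@X+np.array(c["t"]); q=np.array(c["intrinsics"])@q; return q[:2]/q[2]
def save(c,n): cv2.imwrite(f"pics/{n}.png",c["img"][:,:,::-1])
E
python3 - <<'E'
from h import *
s=sense();print(s["eef_pos"],s["ee_rot"],s["grip_width"])
for n in("top","side"):
    c=capture(n);save(c,n+"0")
    print(n,"cam at",ray(c,(200,320))[0].round())
    for l in["vial_yellow","vial_green","vial_blue","vial_black","field_block","bench_rack","stone","eraser","marker","bench_lamp"]:
        for d in mark_of(l,c)[:2]: print(l,np.round(d["point"]),round(d["confidence"],2),onz(c,d["point"],10 if"vial"in l else 0).round(1) )
E
```

```text
[167.91330169 497.16918955 249.74087727] [-2.47135325e-04  1.62189023e-01  9.86759496e-01 -5.97664001e-04] 0.9982571506312248
top cam at [ 346. -162. 1170.]
vial_yellow [206. 382.] 0.49 [ 540.8 -359.9   10. ]
vial_green [214. 369.] 0.62 [ 513.5 -317.8   10. ]
vial_green [206. 377.] 0.2 [ 540.2 -343.5   10. ]
vial_blue [229. 363.] 0.49 [ 465.6 -299.    10. ]
vial_black [238. 358.] 0.46 [ 439.3 -284.    10. ]
field_block [203. 378.] 0.42 [ 549.9 -348.2    0. ]
bench_rack [212. 258.] 0.89 [519.3  30.1   0. ]
bench_rack [169. 303.] 0.68 [ 660.6 -109.1    0. ]
stone [169. 305.] 0.63 [ 660.6 -115.5    0. ]
stone [216. 260.] 0.5 [507.6  21.6   0. ]
eraser [244. 309.] 0.42 [ 420.4 -132.4    0. ]
marker [230. 188.] 0.74 [464.5 245.3   0. ]
side cam at [ 186.  649. 1139.]
vial_yellow [162. 352.] 0.7 [ 535.9 -344.9   10. ]
vial_yellow [187. 374.] 0.6 [ 440.7 -278.1   10. ]
vial_green [170. 358.] 0.68 [ 505.7 -320.8   10. ]
vial_blue [181. 365.] 0.61 [ 471.7 -291.2   10. ]
vial_black [188. 375.] 0.58 [ 436.1 -277.6   10. ]
vial_black [205. 281.] 0.42 [ 657.4 -107.4   10. ]
field_block [172. 364.] 0.61 [ 488.7 -329.3    0. ]
bench_rack [261. 309.] 0.79 [508.9  22.8   0. ]
stone [207. 284.] 0.58 [ 650.2 -112.     0. ]
eraser [226. 363.] 0.5 [ 419.9 -140.7    0. ]
marker [337. 290.] 0.71 [460.1 230.3   0. ]
marker [259. 306.] 0.33 [518.5  19.7   0. ]
```

```bash
python3 - <<'E'
import cv2
a=cv2.imread("pics/top0.png");b=cv2.imread("pics/side0.png")
cv2.imwrite("pics/topc.png",cv2.resize(a[130:280,150:450],(800,400),interpolation=cv2.INTER_CUBIC))
cv2.imwrite("pics/sidec.png",cv2.resize(b[120:320,220:450],(690,600),interpolation=cv2.INTER_CUBIC))
E
```

```text
(no output)
```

View pics/topc.png

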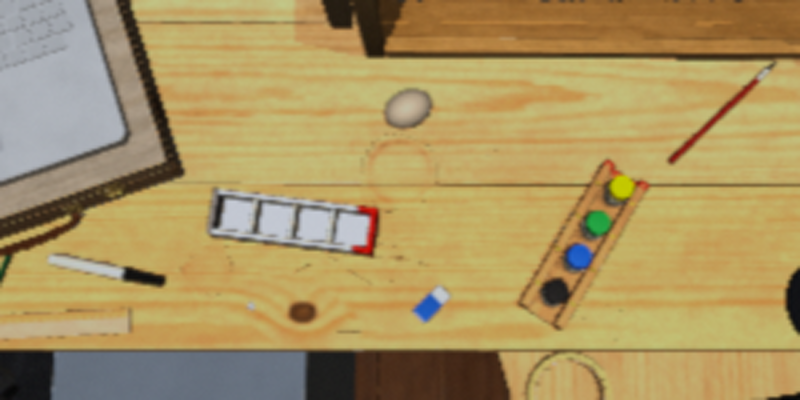

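View pics/sidec.png

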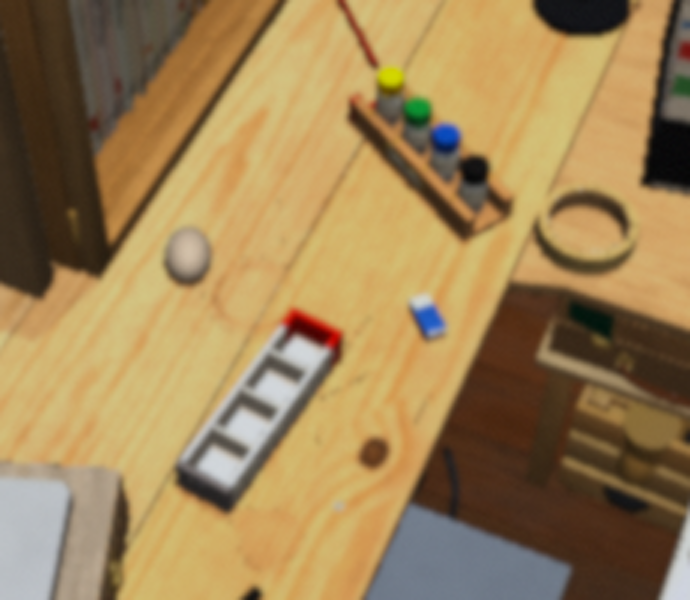

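Top crop: the block's red end is at about (625,175), and from it the order is yellow, green, blue, black. The rack's red end is at about (368,232), pointing towards the robot's right. I'll fit both poses now.

```bash
cat > fit.py <<'E'
from h import *
from scipy.optimize import least_squares, minimize
from scipy.ndimage import gaussian_filter
C=[capture("top"),capture("side")]
def T(p,y): 
    c,s=np.cos(p[2]),np.sin(p[2]); return lambda P: np.array([p[0]+c*P[0]-s*P[1],p[1]+s*P[0]+c*P[1],P[2]])
# rack by box silhouette
M=[]
for c in C:
    d=regions_of("bench_rack",c); 
    ds=sorted(d,key=lambda e:-e["region"].sum())[0]; M.append(ds["region"].astype(np.float32)); print("reg",ds["point"],ds["confidence"],ds["region"].sum())
S=4
def sil(c,p,L,W,H):
    f=T(p,0); pts=np.array([proj(c,f(np.array([a*W/2,b*L/2,z]))) for a in(-1,1) for b in(-1,1) for z in(0,H)])
    im=np.zeros((400*S,640*S),np.uint8); h=cv2.convexHull((np.round(((pts+.5)*S-.5)*16)).astype(np.int32)[:,None])
    cv2.fillConvexPoly(im,h,1,shift=4); return cv2.resize(im.astype(np.float32),(640,400),interpolation=cv2.INTER_AREA)
def cost(p): return sum(np.abs(sil(c,p,189,54,41)-m).sum() for c,m in zip(C,M))
f=lambda q:cost([q[0],q[1],q[2]/100])
best=min((minimize(f,[512,25,a*100],method="Nelder-Mead",options=dict(initial_simplex=np.array([[512,25,a*100],[525,25,a*100],[512,40,a*100],[512,25,a*100+15]])))for a in(-2.9,-3.1,-3.25)),key=lambda r:r.fun)
p=best.x;print("rack",p[:2].round(1),p[2]/100,best.fun)
fc=T([p[0],p[1],p[2]/100],0)
print("cells",[fc(np.array([0,y,0]))[:2].round(1) for y in(67.5,22.5,-22.5,-67.5)])
# caps
hsv=[cv2.cvtColor(c["img"],cv2.COLOR_RGB2HSV) for c in C]
names=["yellow","green","blue","black"]; rng=dict(yellow=((26,170,120),(34,255,255)),green=((45,120,50),(85,255,255)),blue=((100,150,80),(125,255,255)),black=((0,0,0),(180,255,45)))
g0=dict(zip(names,[(538,-350),(510,-320),(470,-295),(438,-280)]))
obs={}
for n in names:
    o=[]
    for c,h in zip(C,hsv):
        m=cv2.inRange(h,*map(np.array,rng[n])); u=proj(c,np.array([*g0[n],61.]))
        r,cc=np.nonzero(m); k=np.hypot(cc-u[0],r-u[1])<8; o.append((cc[k].mean(),r[k].mean())); N=k.sum()
    obs[n]=o
    x=least_squares(lambda X:np.concatenate([proj(c,X)-q for c,q in zip(C,o)]),[*g0[n],61])
    print(n,x.x.round(1),"res",x.fun.round(2),N)
Y=[67.5,22.5,-22.5,-67.5]
def r(q):
    f=T(q,0); return np.concatenate([proj(c,f(np.array([0,y,61.])))-obs[n][i] for n,y in zip(names,Y) for i,c in enumerate(C)])
b=least_squares(r,[490,-310,-.5],x_scale=[1,1,.01]);print("block",b.x.round(3),b.fun.round(2))
f=T(b.x,0);print([f(np.array([0,y,0]))[:2].round(1) for y in Y])
E
python3 fit.py
```

```text
reg [211.6, 256.3] 0.8 1132
reg [256.5, 308.3] 0.63 1713
rack [515.3  19.8] -3.254854454288597 206.625
cells [array([507.7, -47.3]), array([512.8,  -2.6]), array([517.9,  42.1]), array([523. ,  86.8])]
yellow [ 547.8 -352.9   68.5] res [-0.   -0.02  0.02  0.  ] 52
green [ 509.3 -325.9   62.2] res [-0.03 -0.13  0.12  0.03] 63
blue [ 471.3 -303.    65.3] res [-0.06 -0.29  0.28  0.06] 48
black [ 432.3 -277.1   61. ] res [-0.03 -0.15  0.15  0.03] 54
block [ 490.734 -316.074   -2.153] [-0.31  0.64  0.16  1.78  0.76 -0.14  0.35 -0.28 -0.02 -0.34  0.04  0.85
  0.58 -0.85 -0.31 -0.64]
[array([ 547.1, -353.2]), array([ 509.5, -328.4]), array([ 471.9, -303.7]), array([ 434.4, -279. ])]
```

```bash
cat > go.py <<'E'
# usage: go.py "x y z angle" ... : shifts in tool units for targets (angle = closing line, world, rad)
import sys; from h import *
from scipy.spatial.transform import Rotation as Ro
def main(a):
    s=sense(); R=Ro.from_quat(np.roll(s["ee_rot"],-1)); p=np.array(s["eef_pos"])
    print("t",round(s["time_s"],2),"at",p.round(1),"q",np.round(s["joints"],2),"w",round(s["grip_width"],3))
    for w in a:
        x,y,z,g=map(float,w.split()); Rt=np.array([[-np.sin(g),np.cos(g),0],[np.cos(g),np.sin(g),0],[0,0,-1]]).T
        v=Ro.from_matrix(R.as_matrix().T@Rt).as_rotvec()
        print((R.inv().apply(np.array([x,y,z])-p)/400).round(4),(v/(np.pi/2)).round(4))
main(sys.argv[1:])
E
python3 go.py "340 260 260 0.6" "515 20 260 -0.113"; python3 - <<'E'
from h import *
for n in("top","side"):
    c=capture(n); print([ (np.round(d["point"]),round(d["confidence"],2),onz(c,d["point"],0).round()) for d in mark_of("bench_lamp",c)])
E
```

```text
t 1.3 at [168.1 497.4 250.3] q [ 1.02  0.31  1.5  -0.    1.33 -0.22] w 1.003
[-0.5971 -0.4246 -0.0242] [0.     0.     0.4106]
[-1.2037 -0.853  -0.0242] [0.     0.     0.8645]
[]
[]
```

Emit:
jog_arm --series "-0.1 -0.071 -0.004 0 0 0.07 1; -0.2 -0.142 -0.008 0 0 0.14 1; -0.3 -0.213 -0.012 0 0 0.21 1; -0.4 -0.284 -0.016 0 0 0.28 1; -0.5 -0.355 -0.02 0 0 0.35 1; -0.597 -0.425 -0.024 0 0 0.41 1; -0.597 -0.425 -0.024 0 0 0.41 1"

```text
time_s: 2.38
eef_pos: [341.3, 258.1, 260.1]
ee_rot: [0.0, 0.468, 0.884, 0.0]
force: [-0.4, 0.4, -0.4]
grip_width: 0.996
grip_force: 0.0
```

```bash
python3 go.py "515 20 260 -0.113"
```

```text
t 2.38 at [341.3 258.1 260.1] q [ 0.37  0.09  1.75 -0.    1.3  -0.22] w 0.996
[-7.363e-01  2.540e-02  4.000e-04] [3.000e-04 2.000e-04 4.513e-01]
```

Emit:
jog_arm --series "-0.11 0.004 0 0 0 0.08 1; -0.22 0.008 0 0 0 0.16 1; -0.33 0.012 0 0 0 0.24 1; -0.44 0.016 0 0 0 0.32 1; -0.55 0.02 0 0 0 0.4 1; -0.66 0.024 0 0 0 0.45 1; -0.736 0.025 0 0 0 0.451 1; -0.736 0.025 0 0 0 0.451 1; -0.736 0.025 0 0 0 0.451 1"

```text
time_s: 3.5
eef_pos: [514.2, 23.9, 259.8]
ee_rot: [-0.0, 0.744, 0.669, -0.0]
force: [-0.4, -0.1, 0.4]
grip_width: 1.001
grip_force: 0.0
```

```bash
cat >> h.py <<'E'
def wproj(c,X):
    q=np.array(c["R"])@X+np.array(c["t"]); K=np.array(c["intrinsics"]); th=np.arctan2(np.hypot(q[0],q[1]),q[2]); ph=np.arctan2(q[1],q[0])
    return np.array([K[0,2]+K[0,0]*th*np.cos(ph),K[1,2]+K[1,1]*th*np.sin(ph)])
def T(p):
    c,s=np.cos(p[2]),np.sin(p[2]); return lambda P: np.array([p[0]+c*P[0]-s*P[1],p[1]+s*P[0]+c*P[1],P[2]])
def drawrack(c,im,p,col,k):
    f=T(p); P=lambda a,b,z: tuple(np.round((wproj(c,f(np.array([a,b,z])))+.5)*k-.5).astype(int).tolist())
    for z in(41,0):
        q=[(-27,-94.5),(27,-94.5),(27,94.5),(-27,94.5)]
        for i in range(4): cv2.line(im,P(*q[i],z),P(*q[(i+1)%4],z),col,1)
    for y in(67.5,22.5,-22.5,-67.5): cv2.circle(im,P(0,y,10),3,col,-1)
E
python3 - <<'E'
from h import *
s=sense();print(s["eef_pos"],s["ee_rot"])
c=capture("wrist");save(c,"w1");np.savez("w1.npz",**{k:np.array(v) for k,v in c.items()})
print(np.array(c["intrinsics"]),(-np.array(c["R"]).T@c["t"]).round(), np.array(c["R"]).round(2)[2])
im=cv2.resize(c["img"][:,:,::-1],(800,500),interpolation=cv2.INTER_CUBIC); drawrack(c,im,[515.3,19.8,-3.2549],(0,255,0),1.25); cv2.imwrite("pics/w1o.png",im)
E
```

```text
[514.18188861  23.89250212 259.81839336] [-2.98185625e-04  7.43606651e-01  6.68617274e-01 -1.70601264e-05]
[[309.70691629   0.         324.29755486]
 [  0.         309.70691629 197.72384146]
 [  0.           0.           1.        ]] [524. 106. 384.] [-0.03 -0.32 -0.95]
```

View pics/w1o.png

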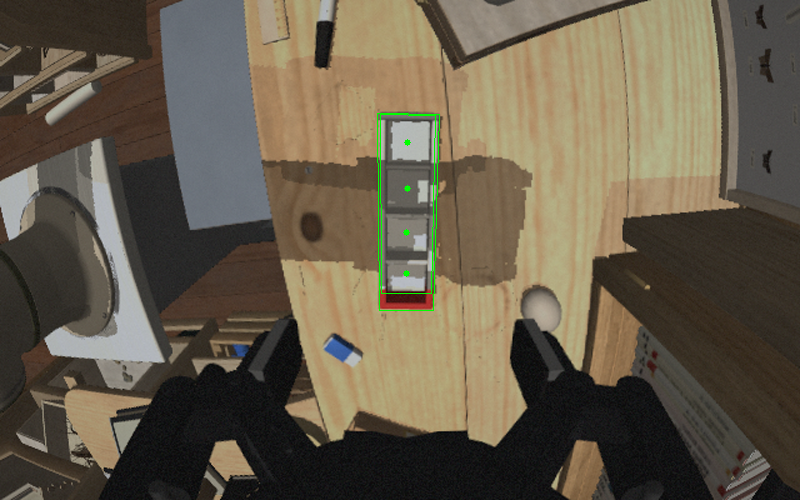

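Overlay fits the rack outline (378–440, 113–309 px) to within about a pixel. Next I'll move over the block.

```bash
python3 go.py "490 -300 250 0.9886"
```

```text
t 3.55 at [514.1  23.9 260. ] q [-0.18  0.28  1.51  0.    1.35 -0.08] w 1.001
[-0.8117  0.0256  0.0247] [-0.000e+00 -2.000e-04 -6.968e-01]
```

Emit:
jog_arm --series "-0.1 0.003 0.003 0 0 -0.09 1; -0.2 0.006 0.006 0 0 -0.18 1; -0.3 0.009 0.009 0 0 -0.27 1; -0.4 0.012 0.012 0 0 -0.36 1; -0.5 0.016 0.015 0 0 -0.45 1; -0.6 0.019 0.018 0 0 -0.54 1; -0.7 0.022 0.021 0 0 -0.62 1; -0.78 0.025 0.024 0 0 -0.67 1; -0.812 0.026 0.025 0 0 -0.697 1; -0.812 0.026 0.025 0 0 -0.697 1; -0.812 0.026 0.025 0 0 -0.697 1"

```text
time_s: 4.92
eef_pos: [490.4, -300.1, 250.1]
ee_rot: [0.0, 0.287, 0.958, 0.0]
force: [-0.3, 0.7, -0.2]
grip_width: 0.999
grip_force: 0.0
```

```bash
python3 - <<'E'
from h import *
from scipy.optimize import least_squares
s=sense();print(s["eef_pos"],np.round(s["joints"],2))
c=capture("wrist");np.savez("w2.npz",**{k:np.array(v) for k,v in c.items()})
p=[490.7,-316.1,-2.153];k=2
f=T(p);ctr=wproj(c,f(np.array([0,0,34.])));x0,y0=(ctr-[180,140]).astype(int);x0=max(x0,0);y0=max(y0,0)
im=cv2.resize(c["img"][:,:,::-1],None,fx=k,fy=k,interpolation=cv2.INTER_CUBIC)
P=lambda a,b,z: tuple(np.round((wproj(c,f(np.array([a,b,z])))+.5)*k-.5).astype(int).tolist())
for z in(34,0):
    q=[(-29,-98),(29,-98),(29,98),(-29,98)]
    for i in range(4): cv2.line(im,P(*q[i],z),P(*q[(i+1)%4],z),(0,255,0),1)
t=np.linspace(0,2*np.pi,25)
for y in(67.5,22.5,-22.5,-67.5):
    cv2.polylines(im,[np.array([P(13.5*np.cos(a),y+13.5*np.sin(a),71) for a in t])],True,(255,0,255),1)
cv2.imwrite("pics/w2o.png",im[y0*k:y0*k+560,x0*k:x0*k+720])
# rack zoom
w=dict(np.load("w1.npz"));im=cv2.resize(w["img"][:,:,::-1],None,fx=3,fy=3,interpolation=cv2.INTER_CUBIC)
drawrack(w,im,[515.3,19.8,-3.2549],(0,255,0),3);cv2.imwrite("pics/w1z.png",im[240:780,800:1200])
E
```

```text
[ 490.39499911 -300.07836719  250.1145055 ] [-0.75  0.42  1.34  0.    1.38 -1.74]
```

View pics/w2o.png

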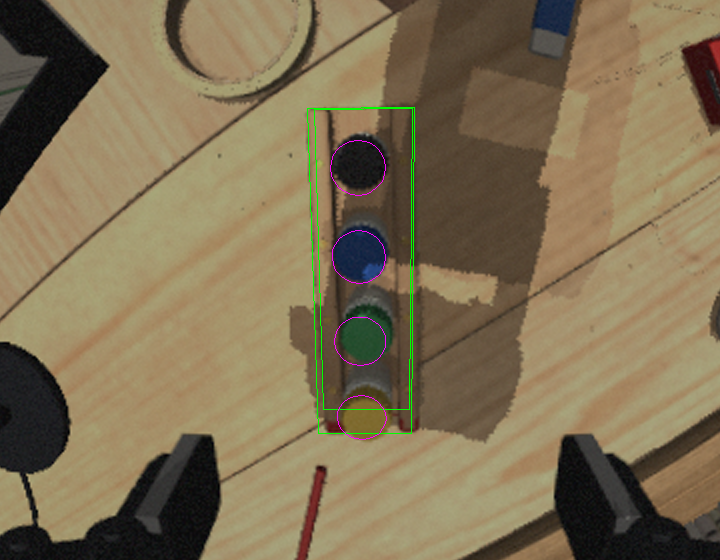

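View pics/w1z.png

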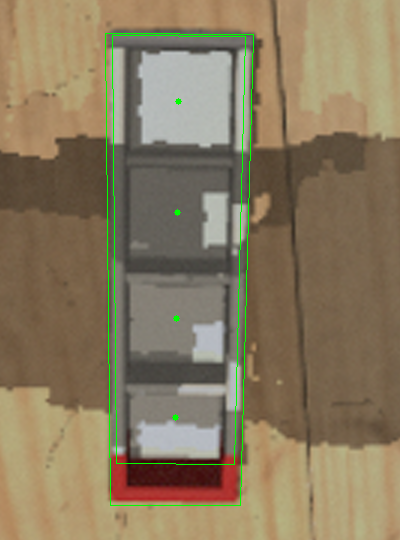

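Wrist view: caps at crop pixels (364,415) yellow, (363,333) green, (361,252) blue and (358,163) black. They sit about 1–2 mm up and to the right of the model, so I'm shifting the vial estimates by that much. Rack overlay confirmed within about 1 mm.

```bash
python3 go.py "546.3 -351.2 170 0.9886" "546.3 -351.2 64 0.9886"
```

```text
t 4.97 at [ 490.4 -300.2  250.1] q [-0.75  0.42  1.34  0.    1.38 -1.74] w 1.003
[-0.1869 -0.0296  0.2004] [ 0.0001  0.0001 -0.0003]
[-0.1869 -0.0297  0.4654] [ 0.0001  0.0001 -0.0003]
```

Emit:
jog_arm --series "-0.09 -0.015 0.05 0 0 0 1; -0.187 -0.03 0.1 0 0 0 1; -0.187 -0.03 0.2 0 0 0 1; -0.187 -0.03 0.28 0 0 0 1; -0.187 -0.03 0.34 0 0 0 1; -0.187 -0.03 0.4 0 0 0 1; -0.187 -0.03 0.44 0 0 0 1; -0.187 -0.03 0.465 0 0 0 1; -0.187 -0.03 0.465 0 0 0 1; -0.187 -0.03 0.465 0 0 0 1; -0.187 -0.03 0.465 0 0 0 -1; -0.187 -0.03 0.465 0 0 0 -1; -0.187 -0.03 0.465 0 0 0 -1; -0.187 -0.03 0.465 0 0 0 -1; -0.187 -0.03 0.465 0 0 0 -1; -0.187 -0.03 0.465 0 0 0 -1; -0.187 -0.03 0.465 0 0 0 -1; -0.187 -0.03 0.465 0 0 0 -1" --grip_force 35

```text
time_s: 7.22
eef_pos: [546.0, -352.6, 64.0]
ee_rot: [0.0, 0.288, 0.958, -0.0]
force: [-0.2, 0.1, 2.6]
grip_width: 0.32
grip_force: 34.9
```

```bash
python3 - <<'E'
from h import *
c=capture("wrist");print(sense()["joints"]);cv2.imwrite("pics/g1.png",c["img"][:,:,::-1])
E
python3 go.py "546.3 -351.2 175 0.9886"
```

```text
[-7.53325665e-01  7.65914535e-01  1.28229462e+00 -3.22725805e-05
  1.09304399e+00 -1.74073299e+00]
t 7.28 at [ 546.  -352.6   64.1] q [-0.75  0.77  1.28 -0.    1.09 -1.74] w 0.316
[ 0.0012  0.0033 -0.2774] [-0.0001  0.0002 -0.0007]
```

View pics/g1.png

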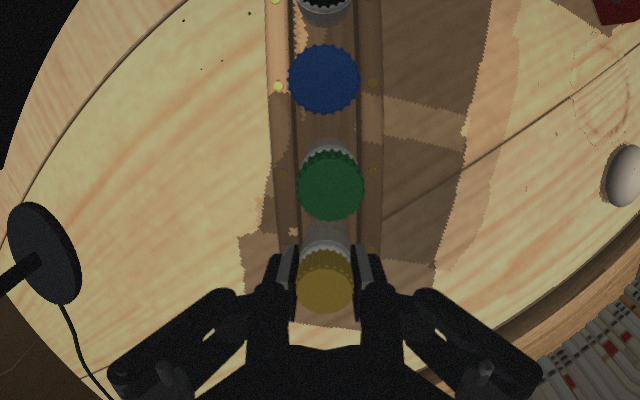

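Grip is good: 27 mm opening, with the yellow cap between the pads at (324,285). Next, lift and carry.

```bash
python3 go.py "508.4 -47.3 175 -0.113"
```

```text
t 7.28 at [ 546.  -352.6   64.1] q [-0.75  0.77  1.28 -0.    1.09 -1.74] w 0.316
[ 0.4988  0.5852 -0.2776] [1.000e-04 2.000e-04 7.006e-01]
```

Emit:
jog_arm --series "0 0 -0.03 0 0 0 -1; 0 0 -0.07 0 0 0 -1; 0 0 -0.13 0 0 0 -1; 0 0 -0.19 0 0 0 -1; 0 0 -0.25 0 0 0 -1; 0.03 0.035 -0.277 0 0 0.04 -1; 0.08 0.094 -0.277 0 0 0.11 -1; 0.14 0.164 -0.277 0 0 0.19 -1; 0.2 0.235 -0.277 0 0 0.28 -1; 0.26 0.305 -0.277 0 0 0.37 -1; 0.32 0.375 -0.277 0 0 0.46 -1; 0.38 0.446 -0.277 0 0 0.55 -1; 0.43 0.505 -0.277 0 0 0.62 -1; 0.47 0.551 -0.277 0 0 0.67 -1; 0.499 0.585 -0.277 0 0 0.701 -1; 0.499 0.585 -0.277 0 0 0.701 -1; 0.499 0.585 -0.277 0 0 0.701 -1; 0.499 0.585 -0.277 0 0 0.701 -1"

```text
time_s: 9.52
eef_pos: [508.3, -48.0, 174.8]
ee_rot: [0.0, 0.746, 0.666, 0.0]
force: [-0.4, 0.1, -1.3]
grip_width: 0.317
grip_force: 34.7
```

```bash
python3 go.py "508.4 -47.3 100 -0.113" "508.4 -47.3 64.5 -0.113"
python3 - <<'E'
from h import *
c=capture("wrist");im=c["img"][:,:,::-1].copy();drawrack(c,im,[516,19.8,-3.2549],(0,255,0),1);cv2.imwrite("pics/p1.png",im)
E
```

```text
t 9.53 at [508.3 -48.  174.8] q [-0.32  0.35  1.65 -0.    1.14 -0.21] w 0.317
[ 1.800e-03 -1.000e-04  1.871e-01] [ 0.0001  0.0001 -0.0007]
[ 1.800e-03 -1.000e-04  2.759e-01] [ 0.0001  0.0001 -0.0007]
```

View pics/p1.png

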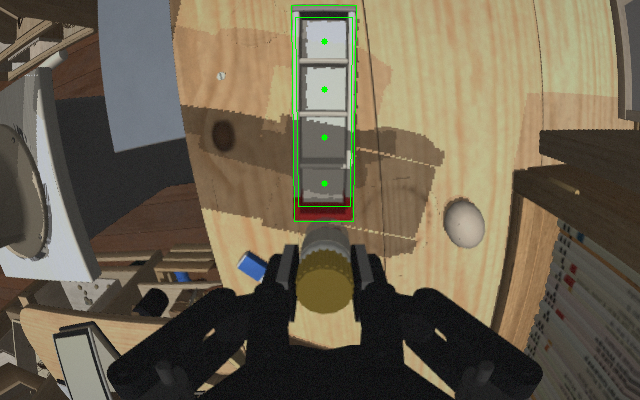

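```bash
cat > off.py <<'E'
import sys;from h import *   # offset of held cap top (px given by circle colour) from TCP along the row
c=capture("wrist");s=sense();p=np.array(s["eef_pos"]);n=sys.argv[1]
h=cv2.cvtColor(c["img"],cv2.COLOR_RGB2HSV);rng=dict(yellow=((15,80,50),(40,255,255)),green=((45,90,20),(90,255,255)),blue=((100,90,20),(130,255,255)),black=((0,0,0),(180,255,45)))
m=cv2.inRange(h,*map(np.array,rng[n]));m[:225]=0;m[330:]=0;m[:,:296]=0;m[:,352:]=0
r,q=np.nonzero(m);print("cap px",q.mean().round(1),r.mean().round(1),len(r))
for g in(-4,-2,0,2,4):
    R=np.array([.113,.994,0]);print(g,wproj(c,p+R*g+[0,0,3]).round(1))
E
python3 off.py yellow
```

```text
cap px 323.3 288.0 4434
-4 [323.2 290. ]
-2 [323.2 286.6]
0 [323.2 283.1]
2 [323.2 279.6]
4 [323.1 276.1]
```

Emit:
jog_arm --series "0.002 0 0.06 0 0 0 -1; 0.002 0 0.12 0 0 0 -1; 0.002 0 0.17 0 0 0 -1; 0.002 0 0.2 0 0 0 -1; 0.002 0 0.23 0 0 0 -1; 0.002 0 0.25 0 0 0 -1; 0.002 0 0.265 0 0 0 -1; 0.002 0 0.275 0 0 0 -1; 0.002 0 0.275 0 0 0 -1; 0.002 0 0.275 0 0 0 -1"

```text
time_s: 10.88
eef_pos: [508.5, -46.5, 65.0]
ee_rot: [0.0, 0.746, 0.666, 0.0]
force: [-0.3, 0.5, -0.5]
grip_width: 0.318
grip_force: 34.7
```

Emit:
jog_arm --series "0 0 0.003 0 0 0 -1; 0 0 0.003 0 0 0 -1; 0 0 0.003 0 0 0 -0.2; 0 0 0.003 0 0 0 -0.1; 0 0 0.003 0 0 0 0; 0 0 0.003 0 0 0 1; 0 0 0.003 0 0 0 1; 0 0 0.003 0 0 0 1; 0 0 0.003 0 0 0 1; 0 0 -0.04 0 0 0 1; 0 0 -0.12 0 0 0 1; 0 0 -0.22 0 0 0 1; 0 0 -0.28 0 0 0 1; 0 0 -0.28 0 0 0 1; 0 0 -0.28 0 0 0 1"

```text
time_s: 12.75
eef_pos: [507.9, -46.4, 175.6]
ee_rot: [-0.001, 0.746, 0.666, -0.0]
force: [-0.7, -0.2, 0.0]
grip_width: 1.0
grip_force: 0.0
```

```bash
python3 - <<'E'
from h import *
c=capture("wrist");im=c["img"][:,:,::-1].copy();cv2.imwrite("pics/p1b.png",im)
E
python3 go.py "508.8 -326.3 175 0.9886" "508.8 -326.3 64 0.9886"
```

```text
t 12.8 at [507.8 -46.3 175.4] q [-0.32  0.35  1.65  0.    1.14 -0.21] w 1.002
[-6.951e-01  8.200e-02  5.000e-04] [-0.0011 -0.0011 -0.7019]
[-0.6952  0.0826  0.278 ] [-0.0011 -0.0011 -0.7019]
```

View pics/p1b.png

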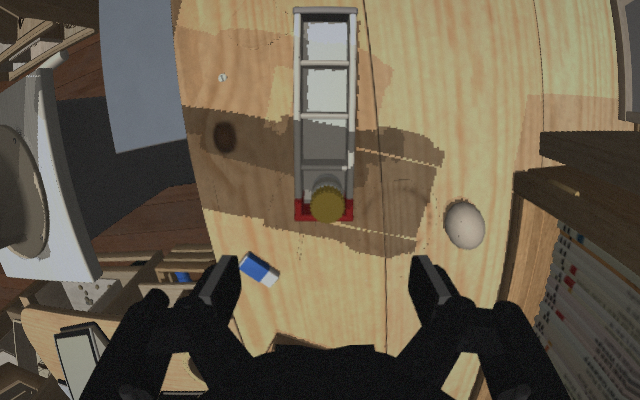

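Yellow is standing upright in the red-end cell, cap at (327,205). Now green.

Emit:
jog_arm --series "-0.07 0.008 0 0 0 -0.07 1; -0.16 0.019 0 0 0 -0.16 1; -0.26 0.031 0 0 0 -0.26 1; -0.36 0.042 0 0 0 -0.36 1; -0.46 0.054 0 0 0 -0.46 1; -0.56 0.066 0 0 0 -0.56 1; -0.65 0.077 0 0 0 -0.65 1; -0.695 0.082 0 0 0 -0.702 1; -0.695 0.082 0 0 0 -0.702 1; -0.695 0.082 0.08 0 0 -0.702 1; -0.695 0.082 0.16 0 0 -0.702 1; -0.695 0.082 0.22 0 0 -0.702 1; -0.695 0.082 0.26 0 0 -0.702 1; -0.695 0.082 0.278 0 0 -0.702 1; -0.695 0.082 0.278 0 0 -0.702 1; -0.695 0.082 0.278 0 0 -0.702 1"

```text
time_s: 14.8
eef_pos: [509.7, -326.7, 66.4]
ee_rot: [0.001, 0.287, 0.958, -0.0]
force: [-0.5, -0.1, 0.6]
grip_width: 0.998
grip_force: 0.0
```

```bash
python3 go.py "508.8 -326.3 64 0.9886" "513.5 -2.6 175 -0.113"
```

```text
t 14.8 at [ 509.7 -326.7   66.4] q [-0.76  0.68  1.44  0.    1.02 -1.75] w 0.998
[ 0.0024 -0.0005  0.0059] [-0.0002  0.0009  0.0001]
[ 0.437   0.6819 -0.2724] [4.000e-04 9.000e-04 7.014e-01]
```

Emit:
jog_arm --series "0.002 0 0.003 0 0 0 1; 0.002 0 0.003 0 0 0 -1; 0.002 0 0.003 0 0 0 -1; 0.002 0 0.003 0 0 0 -1; 0.002 0 0.003 0 0 0 -1; 0.002 0 0.003 0 0 0 -1; 0.002 0 0.003 0 0 0 -1; 0.002 0 0.003 0 0 0 -1; 0.002 0 0.003 0 0 0 -1"

```text
time_s: 15.92
eef_pos: [508.7, -326.0, 64.4]
ee_rot: [0.0, 0.287, 0.958, -0.0]
force: [-0.6, -0.4, 2.8]
grip_width: 0.314
grip_force: 34.5
```

```bash
python3 go.py "513.5 -2.6 175 -0.113"
```

```text
t 15.93 at [ 508.7 -326.    64.4] q [-0.76  0.68  1.45 -0.    1.02 -1.75] w 0.314
[ 0.4343  0.682  -0.2766] [0.000e+00 1.000e-04 7.016e-01]
```

Emit:
jog_arm --series "0 0 -0.03 0 0 0 -1; 0 0 -0.07 0 0 0 -1; 0 0 -0.13 0 0 0 -1; 0 0 -0.19 0 0 0 -1; 0 0 -0.25 0 0 0 -1; 0.02 0.031 -0.277 0 0 0.03 -1; 0.06 0.094 -0.277 0 0 0.1 -1; 0.11 0.173 -0.277 0 0 0.18 -1; 0.16 0.251 -0.277 0 0 0.26 -1; 0.21 0.33 -0.277 0 0 0.34 -1; 0.26 0.408 -0.277 0 0 0.42 -1; 0.31 0.487 -0.277 0 0 0.5 -1; 0.36 0.565 -0.277 0 0 0.58 -1; 0.4 0.628 -0.277 0 0 0.65 -1; 0.425 0.667 -0.277 0 0 0.69 -1; 0.434 0.682 -0.277 0 0 0.702 -1; 0.434 0.682 -0.277 0 0 0.702 -1; 0.434 0.682 -0.277 0 0 0.702 -1; 0.434 0.682 -0.277 0 0 0.702 -1"

```text
time_s: 18.3
eef_pos: [513.6, -3.2, 175.1]
ee_rot: [0.0, 0.746, 0.666, -0.0]
force: [0.2, 0.3, -0.7]
grip_width: 0.316
grip_force: 34.5
```

```bash
python3 go.py "513.5 -2.6 64 -0.113"; python3 off.py green
```

```text
t 18.3 at [513.6  -3.2 175.1] q [-0.23  0.36  1.64 -0.    1.14 -0.12] w 0.316
[ 0.0016 -0.0004  0.2778] [-0.      0.     -0.0008]
cap px 323.9 276.0 2974
-4 [323.2 290. ]
-2 [323.2 286.6]
0 [323.2 283.1]
2 [323.2 279.6]
4 [323.2 276.1]
```

```bash
python3 - <<'E'
from h import *
c=capture("wrist");p=np.array(sense()["eef_pos"]);k=4
im=cv2.resize(c["img"][:,:,::-1],None,fx=k,fy=k,interpolation=cv2.INTER_CUBIC)
for g,col in((0,(255,255,255)),(4,(0,0,255))):
    a=np.linspace(0,6.283,40);P=[np.round(wproj(c,p+np.array([.113,.994,0])*g+[13.5*np.cos(t),13.5*np.sin(t),7])*k).astype(int) for t in a]
    cv2.polylines(im,[np.array(P)],True,col,1)
cv2.imwrite("pics/gz.png",cv2.convertScaleAbs(im[700:1300,1080:1500],alpha=1.8))
E
```

View pics/gz.png

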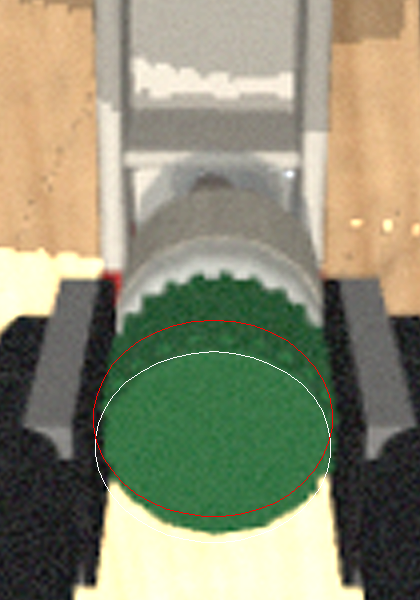

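Green sits about 2 mm past the TCP along the row (disc lower edge at 530, between the 0 and 4 mm circles). I'll correct for that while lowering.

Emit:
jog_arm --series "-0.003 0 0.06 0 0 0 -1; -0.003 0 0.12 0 0 0 -1; -0.003 0 0.17 0 0 0 -1; -0.003 0 0.2 0 0 0 -1; -0.003 0 0.23 0 0 0 -1; -0.003 0 0.25 0 0 0 -1; -0.003 0 0.265 0 0 0 -1; -0.003 0 0.277 0 0 0 -1; -0.003 0 0.277 0 0 0 -1; -0.003 0 0.277 0 0 0 -1; -0.003 0 0.277 0 0 0 -1"

```text
time_s: 19.77
eef_pos: [513.4, -3.8, 64.4]
ee_rot: [0.0, 0.746, 0.666, 0.0]
force: [-0.8, 0.2, -1.1]
grip_width: 0.314
grip_force: 34.5
```

Emit:
jog_arm --series "0 0 0.002 0 0 0 -1; 0 0 0.002 0 0 0 -1; 0 0 0.002 0 0 0 -0.2; 0 0 0.002 0 0 0 -0.1; 0 0 0.002 0 0 0 0; 0 0 0.002 0 0 0 1; 0 0 0.002 0 0 0 1; 0 0 0.002 0 0 0 1; 0 0 0.002 0 0 0 1; 0 0 -0.04 0 0 0 1; 0 0 -0.12 0 0 0 1; 0 0 -0.22 0 0 0 1; 0 0 -0.278 0 0 0 1; 0 0 -0.278 0 0 0 1; 0 0 -0.278 0 0 0 1"

```text
time_s: 21.65
eef_pos: [513.0, -3.8, 174.4]
ee_rot: [-0.001, 0.746, 0.666, -0.0]
force: [-0.4, -0.5, -0.4]
grip_width: 0.997
grip_force: 0.0
```

```bash
python3 go.py "470.4 -301.2 175 0.9886" "470.4 -301.2 64 0.9886"
```

```text
t 21.65 at [513.   -3.8 174.4] q [-0.24  0.36  1.64 -0.    1.14 -0.12] w 0.997
[-0.7509 -0.0213 -0.0016] [-9.000e-04 -7.000e-04 -7.018e-01]
[-0.7509 -0.0208  0.2759] [-9.000e-04 -7.000e-04 -7.018e-01]
```

Emit:
jog_arm --series "-0.07 -0.002 0 0 0 -0.06 1; -0.17 -0.005 0 0 0 -0.16 1; -0.28 -0.008 0 0 0 -0.26 1; -0.39 -0.011 0 0 0 -0.36 1; -0.5 -0.014 0 0 0 -0.46 1; -0.6 -0.017 0 0 0 -0.56 1; -0.7 -0.02 0 0 0 -0.65 1; -0.751 -0.021 0 0 0 -0.702 1; -0.751 -0.021 0 0 0 -0.702 1; -0.751 -0.021 0.08 0 0 -0.702 1; -0.751 -0.021 0.16 0 0 -0.702 1; -0.751 -0.021 0.22 0 0 -0.702 1; -0.751 -0.021 0.26 0 0 -0.702 1; -0.751 -0.021 0.277 0 0 -0.702 1; -0.751 -0.021 0.277 0 0 -0.702 1; -0.751 -0.021 0.277 0 0 -0.702 1; -0.751 -0.021 0.277 0 0 -0.702 1"

```text
time_s: 23.78
eef_pos: [471.2, -301.5, 65.3]
ee_rot: [0.001, 0.287, 0.958, -0.0]
force: [0.1, 0.1, -0.0]
grip_width: 1.003
grip_force: 0.0
```

```bash
python3 go.py "470.4 -301.2 64 0.9886"
```

```text
t 23.77 at [ 471.2 -301.5   65.3] q [-0.78  0.6   1.6   0.    0.95 -1.77] w 1.003
[ 0.0022 -0.0004  0.0033] [-0.0001  0.0007  0.0002]
```

Emit:
jog_arm --series "0.002 0 0.002 0 0 0 1; 0.002 0 0.002 0 0 0 -1; 0.002 0 0.002 0 0 0 -1; 0.002 0 0.002 0 0 0 -1; 0.002 0 0.002 0 0 0 -1; 0.002 0 0.002 0 0 0 -1; 0.002 0 0.002 0 0 0 -1; 0.002 0 0.002 0 0 0 -1; 0.002 0 0.002 0 0 0 -1"

```text
time_s: 24.9
eef_pos: [470.3, -301.0, 64.0]
ee_rot: [0.0, 0.287, 0.958, -0.0]
force: [-0.7, 0.2, 1.8]
grip_width: 0.314
grip_force: 34.8
```

```bash
python3 go.py "518.6 42.1 175 -0.113"
```

```text
t 24.9 at [ 470.3 -301.    64. ] q [-0.78  0.6   1.6  -0.    0.95 -1.77] w 0.314
[ 0.3705  0.7828 -0.2777] [0.000e+00 1.000e-04 7.015e-01]
```

Emit:
jog_arm --series "0 0 -0.03 0 0 0 -1; 0 0 -0.07 0 0 0 -1; 0 0 -0.13 0 0 0 -1; 0 0 -0.19 0 0 0 -1; 0 0 -0.25 0 0 0 -1; 0.02 0.042 -0.278 0 0 0.03 -1; 0.06 0.127 -0.278 0 0 0.1 -1; 0.1 0.211 -0.278 0 0 0.18 -1; 0.14 0.296 -0.278 0 0 0.26 -1; 0.18 0.38 -0.278 0 0 0.34 -1; 0.22 0.465 -0.278 0 0 0.42 -1; 0.26 0.549 -0.278 0 0 0.5 -1; 0.3 0.634 -0.278 0 0 0.58 -1; 0.34 0.718 -0.278 0 0 0.65 -1; 0.36 0.76 -0.278 0 0 0.69 -1; 0.37 0.783 -0.278 0 0 0.702 -1; 0.37 0.783 -0.278 0 0 0.702 -1; 0.37 0.783 -0.278 0 0 0.702 -1; 0.37 0.783 -0.278 0 0 0.702 -1"

```text
time_s: 27.28
eef_pos: [518.8, 41.6, 175.3]
ee_rot: [0.0, 0.746, 0.666, 0.0]
force: [-0.4, 0.2, -0.1]
grip_width: 0.319
grip_force: 34.6
```

```bash
python3 go.py "518.6 42.1 64 -0.113"; python3 off.py blue; python3 - <<'E'
from h import *
c=capture("wrist");p=np.array(sense()["eef_pos"]);k=4
im=cv2.resize(c["img"][:,:,::-1],None,fx=k,fy=k,interpolation=cv2.INTER_CUBIC)
for g,col in((0,(255,255,255)),(4,(0,0,255))):
    a=np.linspace(0,6.283,40);P=[np.round(wproj(c,p+np.array([.113,.994,0])*g+[13.5*np.cos(t),13.5*np.sin(t),7])*k).astype(int) for t in a]
    cv2.polylines(im,[np.array(P)],True,col,1)
cv2.imwrite("pics/bz.png",cv2.convertScaleAbs(im[700:1300,1080:1500],alpha=1.8))
E
```

```text
t 27.27 at [518.8  41.6 175.3] q [-0.15  0.37  1.62 -0.    1.15 -0.03] w 0.319
[ 0.0012 -0.0007  0.2783] [ 0.0001  0.0001 -0.0008]
cap px 323.9 280.7 2956
-4 [323.2 290. ]
-2 [323.2 286.6]
0 [323.2 283.1]
2 [323.2 279.6]
4 [323.2 276. ]
```

View pics/bz.png

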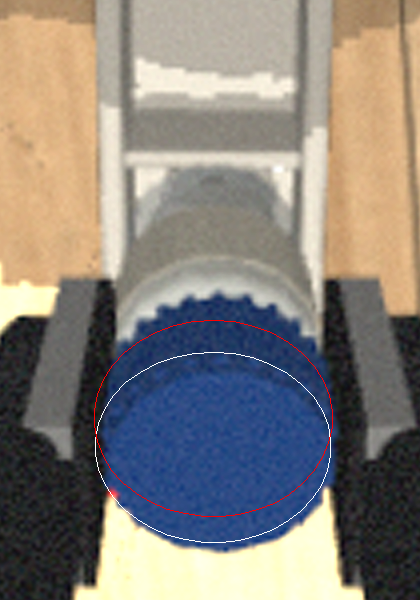

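Blue is centred on the TCP circle, so I'll lower it.

Emit:
jog_arm --series "0.001 0 0.06 0 0 0 -1; 0.001 0 0.12 0 0 0 -1; 0.001 0 0.17 0 0 0 -1; 0.001 0 0.2 0 0 0 -1; 0.001 0 0.23 0 0 0 -1; 0.001 0 0.25 0 0 0 -1; 0.001 0 0.265 0 0 0 -1; 0.001 0 0.278 0 0 0 -1; 0.001 0 0.278 0 0 0 -1; 0.001 0 0.278 0 0 0 -1; 0.001 0 0.278 0 0 0 -1"

```text
time_s: 28.75
eef_pos: [518.9, 42.5, 64.0]
ee_rot: [0.0, 0.746, 0.666, 0.0]
force: [0.8, 0.2, -0.8]
grip_width: 0.315
grip_force: 34.4
```

Emit:
jog_arm --series "0 0 0.001 0 0 0 -1; 0 0 0.001 0 0 0 -1; 0 0 0.001 0 0 0 -0.2; 0 0 0.001 0 0 0 -0.1; 0 0 0.001 0 0 0 0; 0 0 0.001 0 0 0 1; 0 0 0.001 0 0 0 1; 0 0 0.001 0 0 0 1; 0 0 0.001 0 0 0 1; 0 0 -0.04 0 0 0 1; 0 0 -0.12 0 0 0 1; 0 0 -0.22 0 0 0 1; 0 0 -0.278 0 0 0 1; 0 0 -0.278 0 0 0 1; 0 0 -0.278 0 0 0 1"

```text
time_s: 30.62
eef_pos: [518.4, 42.5, 174.6]
ee_rot: [-0.0, 0.746, 0.666, -0.0]
force: [0.2, 0.0, -0.8]
grip_width: 1.003
grip_force: 0.0
```

```bash
python3 go.py "432.9 -276.7 175 0.9886" "432.9 -276.7 64 0.9886"
```

```text
t 30.62 at [518.4  42.5 174.6] q [-0.14  0.38  1.62  0.    1.15 -0.03] w 1.003
[-0.8172 -0.1219 -0.001 ] [-6.000e-04 -4.000e-04 -7.018e-01]
[-0.8172 -0.1216  0.2765] [-6.000e-04 -4.000e-04 -7.018e-01]
```

Emit:
jog_arm --series "-0.08 -0.012 0 0 0 -0.06 1; -0.18 -0.027 0 0 0 -0.15 1; -0.29 -0.043 0 0 0 -0.25 1; -0.4 -0.06 0 0 0 -0.35 1; -0.51 -0.076 0 0 0 -0.45 1; -0.62 -0.092 0 0 0 -0.54 1; -0.72 -0.107 0 0 0 -0.62 1; -0.8 -0.12 0 0 0 -0.69 1; -0.817 -0.122 0 0 0 -0.702 1; -0.817 -0.122 0 0 0 -0.702 1; -0.817 -0.122 0.08 0 0 -0.702 1; -0.817 -0.122 0.16 0 0 -0.702 1; -0.817 -0.122 0.22 0 0 -0.702 1; -0.817 -0.122 0.26 0 0 -0.702 1; -0.817 -0.122 0.277 0 0 -0.702 1; -0.817 -0.122 0.277 0 0 -0.702 1; -0.817 -0.122 0.277 0 0 -0.702 1; -0.817 -0.122 0.277 0 0 -0.702 1"

```text
time_s: 32.88
eef_pos: [433.5, -276.9, 64.9]
ee_rot: [0.0, 0.287, 0.958, -0.0]
force: [-0.2, 0.1, -0.4]
grip_width: 0.999
grip_force: 0.0
```

```bash
python3 go.py "432.9 -276.7 64 0.9886"
```

```text
t 32.88 at [ 433.5 -276.9   64.9] q [-0.8   0.52  1.74  0.    0.89 -1.79] w 0.999
[ 0.0015 -0.0004  0.0022] [-0.0001  0.0007  0.0001]
```

Emit:
jog_arm --series "0.001 0 0.001 0 0 0 1; 0.001 0 0.001 0 0 0 -1; 0.001 0 0.001 0 0 0 -1; 0.001 0 0.001 0 0 0 -1; 0.001 0 0.001 0 0 0 -1; 0.001 0 0.001 0 0 0 -1; 0.001 0 0.001 0 0 0 -1; 0.001 0 0.001 0 0 0 -1; 0.001 0 0.001 0 0 0 -1"

```text
time_s: 34.0
eef_pos: [433.0, -276.5, 63.9]
ee_rot: [0.0, 0.287, 0.958, -0.0]
force: [-1.0, 0.9, 2.1]
grip_width: 0.318
grip_force: 34.9
```

```bash
python3 go.py "523.7 86.8 175 -0.113"
```

```text
t 34.0 at [ 433.  -276.5   63.9] q [-0.8   0.52  1.74  0.    0.88 -1.79] w 0.318
[ 0.3096  0.8834 -0.2777] [0.000e+00 1.000e-04 7.015e-01]
```

Emit:
jog_arm --series "0 0 -0.03 0 0 0 -1; 0 0 -0.07 0 0 0 -1; 0 0 -0.13 0 0 0 -1; 0 0 -0.19 0 0 0 -1; 0 0 -0.25 0 0 0 -1; 0.02 0.057 -0.278 0 0 0.04 -1; 0.05 0.143 -0.278 0 0 0.11 -1; 0.085 0.243 -0.278 0 0 0.19 -1; 0.12 0.342 -0.278 0 0 0.27 -1; 0.155 0.442 -0.278 0 0 0.35 -1; 0.19 0.542 -0.278 0 0 0.43 -1; 0.225 0.642 -0.278 0 0 0.51 -1; 0.26 0.742 -0.278 0 0 0.59 -1; 0.285 0.813 -0.278 0 0 0.65 -1; 0.302 0.862 -0.278 0 0 0.69 -1; 0.31 0.883 -0.278 0 0 0.702 -1; 0.31 0.883 -0.278 0 0 0.702 -1; 0.31 0.883 -0.278 0 0 0.702 -1; 0.31 0.883 -0.278 0 0 0.702 -1"

```text
time_s: 36.38
eef_pos: [523.4, 86.1, 175.2]
ee_rot: [0.0, 0.746, 0.666, -0.0]
force: [0.9, 0.2, 0.3]
grip_width: 0.313
grip_force: 34.8
```

```bash
python3 go.py "523.7 86.8 64 -0.113"; python3 - <<'E'
from h import *
c=capture("wrist");p=np.array(sense()["eef_pos"]);k=4
im=cv2.resize(c["img"][:,:,::-1],None,fx=k,fy=k,interpolation=cv2.INTER_CUBIC)
for g,col in((0,(255,255,255)),(4,(0,0,255))):
    a=np.linspace(0,6.283,40);P=[np.round(wproj(c,p+np.array([.113,.994,0])*g+[13.5*np.cos(t),13.5*np.sin(t),7])*k).astype(int) for t in a]
    cv2.polylines(im,[np.array(P)],True,col,1)
cv2.imwrite("pics/kz.png",cv2.convertScaleAbs(im[700:1300,1080:1500],alpha=2.5))
E
```

```text
t 36.38 at [523.4  86.1 175.2] q [-0.06  0.4   1.59 -0.    1.16  0.06] w 0.313
[0.0018 0.0004 0.278 ] [ 0.      0.     -0.0008]
```

View pics/kz.png

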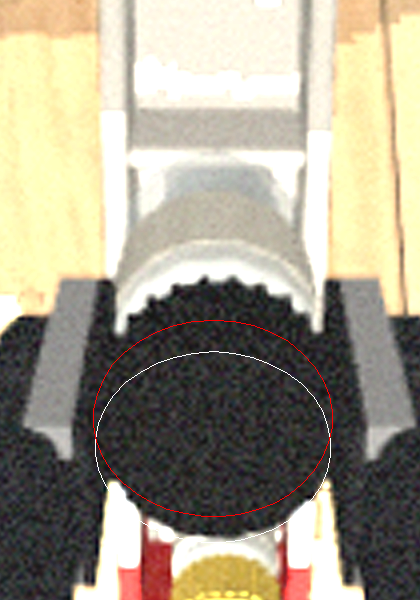

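Black is about 1 mm past the TCP, a small correction. Lowering it.

Emit:
jog_arm --series "-0.001 0 0.06 0 0 0 -1; -0.001 0 0.12 0 0 0 -1; -0.001 0 0.17 0 0 0 -1; -0.001 0 0.2 0 0 0 -1; -0.001 0 0.23 0 0 0 -1; -0.001 0 0.25 0 0 0 -1; -0.001 0 0.265 0 0 0 -1; -0.001 0 0.278 0 0 0 -1; -0.001 0 0.278 0 0 0 -1; -0.001 0 0.278 0 0 0 -1; -0.001 0 0.278 0 0 0 -1"

```text
time_s: 37.8
eef_pos: [523.5, 86.4, 64.0]
ee_rot: [0.0, 0.746, 0.666, 0.0]
force: [0.3, 0.4, -1.1]
grip_width: 0.314
grip_force: 34.4
```

Emit:
jog_arm --series "0 0 0.001 0 0 0 -1; 0 0 0.001 0 0 0 -1; 0 0 0.001 0 0 0 -0.2; 0 0 0.001 0 0 0 -0.1; 0 0 0.001 0 0 0 0; 0 0 0.001 0 0 0 1; 0 0 0.001 0 0 0 1; 0 0 0.001 0 0 0 1; 0 0 0.001 0 0 0 1; 0 0 -0.04 0 0 0 1; 0 0 -0.12 0 0 0 1; 0 0 -0.22 0 0 0 1; -0.1 0 -0.278 0 0 0 1; -0.2 0 -0.278 0 0 0 1; -0.3 0 -0.278 0 0 0 1; -0.3 0 -0.278 0 0 0 1; -0.3 0 -0.278 0 0 0 1"

```text
time_s: 39.92
eef_pos: [509.9, -32.4, 175.8]
ee_rot: [0.0, 0.746, 0.666, 0.0]
force: [-0.6, 0.9, 0.5]
grip_width: 1.002
grip_force: 0.0
```

```bash
python3 - <<'E'
from h import *
print(sense()["eef_pos"])
c=capture("wrist");k=3;f=T([516,19.8,-3.2549])
im=cv2.resize(c["img"][:,:,::-1],None,fx=k,fy=k,interpolation=cv2.INTER_CUBIC);a=np.linspace(0,6.283,40);ctr=[]
for y in(67.5,22.5,-22.5,-67.5):
    P=[np.round((wproj(c,f(np.array([13.5*np.cos(t),y+13.5*np.sin(t),71])))+.5)*k).astype(int) for t in a];ctr.append(np.mean(P,0))
    cv2.polylines(im,[np.array(P)],True,(255,0,255),1)
m=np.mean(ctr,0).astype(int);y0=max(m[1]-280,0);x0=max(m[0]-250,0);cv2.imwrite("pics/end.png",cv2.convertScaleAbs(im[y0:y0+560,x0:x0+500],alpha=1.4))
E
```

```text
[509.87467804 -32.41838812 175.79234498]
```

View pics/end.png

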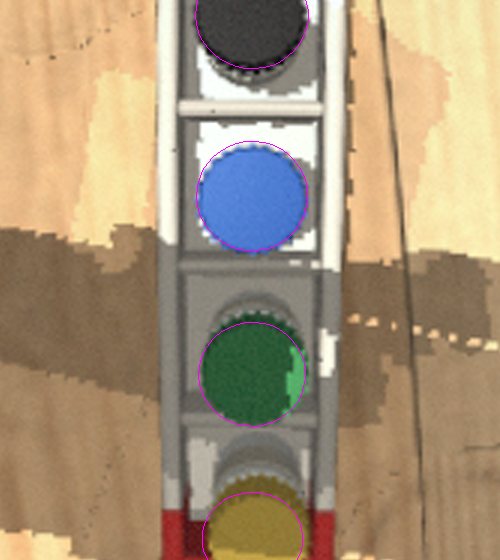

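All four caps lie on the circles predicted for seated vials: black, blue, green, then yellow at the red end. The gripper is clear, so I'm handing in.

```bash
python3 -c "
from rig import *
print(finish_job())"
```

```text
the job is handed in; nothing more can be done
None
```

All four vials are in the bench rack in the block's order (yellow at the red end, then green, blue, black), lowered to the bottom and released; the last wrist picture showed them seated and centred, and I handed the job in after about 40 s on the robot's clock, with no verdict returned.

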